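# Release the ratchet clamp and push its jaw back

## Robot

A 7-joint arm with a two-finger parallel gripper is mounted at the origin on a cart in front of the work surface, level with it; the furniture and walls round the work are solid. World frame = base frame: x ahead of the robot, y to its left, z up, the work surface at z = 0. Lengths are in m, angles in degrees, forces in N, time in s.
With the tool pointing down it reaches from about 0.35 to 0.9 m from the base axis. Payload 7.2 kg.
Tool frame: the origin (TCP) lies at the very end of the fingers, on their centre line; the grasp point (between the pads) lies 19 mm behind it (env.tcp_to_grasp is the distance from the TCP to the grasp point, in m); z points along the fingers, y is the line along which they close (so a half turn about z gives the same grasp; the last joint's range is limited). The gripper opens to 85 mm and grips with 20 to 120 N. Pads are 22 mm wide; open, the fingers measure 114 mm over their backs; the gripper's body (76 mm by 85 mm) begins 54 mm behind the grasp point. The pads swing forward as they close: fully open they stand 13 mm farther back than shut.
Start: joints at [-74.84, 23.554, -0.728, 91.456, 0.321, 64.991, -4.71], TCP at [0.204, 0.591, 0.231] pointing down, gripper open.
Joint ranges: [-169.25, 169.25], [-16.82, 113.86], [-84.01, 82.57], [7.8, 145.47], [-59.2, 239.2], [7.22, 106.19], [-163.78, 163.78]. Speed limits (degrees/s): [136.94, 136.94, 172.46, 172.46, 180, 180, 180].

## Interface

Orientations are given as a 3x3 rotation matrix whose columns are the frame's x, y, z axes.
In Python, from station import status, vision, ticket, env gives the robot as it stands.
- The arm moves only by the tool carry_out, never from a script. Its argument "steps" is one flat list of numbers, 7 for each row, row after row: the turn, a rotation vector about the tool's x, y, z in rad, then the shift along the tool's x, y, z in cm, then the opening in per cent of the stroke, from 0 (shut) to 100 (fully open). A call has 1 to 20 rows; each row is the pose to reach, as a shift and turn from the pose commanded when the call began, along the tool's axes at that moment; what a row does not reach only later rows make up. A row lasts 1/10 s, in which the tool goes at most 50 mm and 8.59 degrees, less where a joint would pass 70% of its speed; a pose out of reach is approached as far as the arm can. A call with a gripper value outside its range is refused whole. The fingers move at their own pace and stop on an object; "squeeze" is the grip in N (left out, the last holds). Time passes only in rows, so rows that repeat a pose let the fingers close. It gives the time, the measured TCP pose, the force, the opening and the grip force at its end, in the units of the state.
- status.read_state(): the state, without advancing time (a new reading comes with each control period).
- vision.snapshot(name): name is "scene" or "top" or "wrist"; returns the picture (420x560x3 uint8, red, green, blue); there is no depth.
- vision.camera_model(name): a dict with "camera_matrix" (3x3 intrinsics, pixels), "R" (3x3) and "t" (3): a world point X has camera coordinates R X + t. Camera axes: x right, y down, z forward; pixel columns grow to the right and rows downward; lengths in m; the calibration is good to about 2 mm. A picture is of the moment at which its call begins: read the wrist's pose just before it. camera_model takes no time and is no camera call; for the wrist camera it gives the pose at the moment of the call.
- ticket.sign_off(): hands the job in; it is judged then, once.
Trained networks look in the newest picture that a camera, given by its name, has taken for a name from the list of things; names that differ only in an ending like _2 or _b are one class to them, and where a whole thing is asked for, a point or a joint stands for the part that bears it (a point fixed in the world has none). Each returns a list of dicts, best first, with "score" (0 to 1); they miss things now and then, are a little off and sometimes report something else, mostly with a low value. They report only what shows in the picture. A call takes as long as a camera call.
- vision.masks_of(camera, query): "region" (420x560 bool, what is visible of it) and "bbox" ([left, top, right, bottom] in pixels, round what is visible of it).
The state is a dict: "time_s": time; "qpos": joint angles; "joint_vel": joint speeds; "tau": joint torques, N m; "tool_pos": TCP position; "orientation": TCP orientation; "wrist_force": force on the tool from outside, world axes, zero at the start; "ft_torque": the same for the moment, N m; "width": finger opening in m; "finger_force": force on a finger pad.
Only numpy, scipy, OpenCV 4.12 (cv2) and the standard library are available. Lean on these libraries where they do the work, as an engineer would, in place of code of your own. Each camera call takes 0.05 s, during which the arm holds its last target. There are 200 camera calls.

## Task

Open the bench clamp that holds the amber vial so that the vial can be taken out later: press the black thumb pad of the ratchet release fully down (it stays down), then push the sliding jaw back along its rail until it stands against the end stop. Only press and push with the fingers: do not pick anything up, and leave the vial standing in its place and the things round the clamp where they are.

Things in the scene. Friction and masses are not known exactly. Their poses are not given: they have to be found in the camera images.
- clamp: Bench clamp screwed to the table. Base plate 60 x 290 x 8 mm; origin at the centre of its underside, x across, y along the rail, z up. The jaw opens toward +y. Fixed jaw at the -y end (56 mm wide, 52 high, inner face y = -122 mm); toothed steel rail 16 mm wide (tooth tops 27 mm above the table); end stop at the +y end, 34 mm wide, 46 high, face y = +127 mm. Yaw within 0.3 rad.
- jaw (a joint): Sliding jaw along clamp +y, m: 0 to 0.003 at the start, closed on the vial; 0.09 fully back, its push bar against the end stop. With the release up, the pawl catches a rail tooth within 6 mm and the jaw cannot open; with the release down it slides against about 4 N of friction and stays where it is left.
- push_bar (a point): Middle of the -y face of the jaw's push bar, an aluminium crosspiece at the jaw's rear: 120 mm along clamp x, 14 mm thick, 30 to 50 mm above the table (this point at 40). Moves with the jaw. More than 30 mm from the rail's middle only bare table is below it, and for 80 mm on its -y side only the jaw's body, within 26 mm of the middle. Push either end toward clamp +y.
- bar_stop (a point): Fixed point on the end stop's face, 40 mm above the table, where the push bar comes to rest; 14 mm (the bar's thickness) beyond push_bar when the jaw is fully back.
- release (a joint): Ratchet release, a rocker hinged on the sliding jaw, rad: 0 up (pawl in the teeth, locked), 0.30 fully down (pawl clear). The pawl clears the teeth above about 0.2. Pressing takes about 2 N; the rocker stays where it is left.
- thumb_pad (a point): Centre of the top of the black ribbed thumb pad at the front end of the rocker, 26 mm (across the rail) x 30 mm, 54 mm above the table when up; pressed fully down it sinks by about 11 mm and moves about 6 mm toward the vial (clamp -y). The jaw plate in front of it is 38 mm high.
- vial: Amber glass vial with a black cap, 34 mm in diameter, 72 mm high, standing loose on the base plate (8 mm) between the jaws; origin at the centre of its underside, its own z axis up. Its cap reaches 80 mm above the table, its near edge is about 33 mm in front of the thumb pad's centre.
- small_beaker: Small glass beaker, 54 mm in diameter, 59 mm high, upright on the table beyond the fixed jaw; origin at the centre of its underside. To be left alone.
- clear_vial: Clear vial with a black cap, 27 mm in diameter, 58 mm high, upright on the table beyond the end stop; origin at the centre of its underside. To be left alone.
- gauge: Small brass-coloured gauge, 15 x 56 x 15 mm, lying on the table beside the fixed jaw; origin at the centre of its underside. To be left alone.

How it is judged (in metres and radians):
On the way, in this order (a step that is already met when the one before it is completed fails the run):
1. the release is pressed fully down while the jaw is still closed (value of joint release above 0.26 rad and value of joint jaw below 0.02 m), for 0.2 s.
2. the jaw is pushed back against the end stop (value of joint jaw above 0.084 m), for 0.2 s.
At the end, for the whole second after the job is handed in: The jaw stands within 6 mm of the end stop, the vial stands upright (within 0.1 rad) and at rest within 15 mm of where it was, and beaker, clear vial and gauge lie within 20 mm of where they were (value of joint jaw above 0.084 m and angle between vial's own z axis and vertical below 0.1 rad and distance of vial from where it was at the start of the episode below 0.015 m and distance of each of small_beaker, clear_vial, gauge from where it was at the start of the episode below 0.02 m and linear speed of vial below 0.02 m/s); the robot touches nothing.
It fails at once if the amber vial is tipped, shifted or lifted (angle between vial's own z axis and vertical above 0.3 rad or distance of vial from where it was at the start of the episode above 0.02 m or height (world z) of vial above 0.02 m).
It fails at once if the beaker, the clear vial or the gauge is shifted or lifted (distance of any of small_beaker, clear_vial, gauge from where it was at the start of the episode above 0.02 m or height (world z) of any of small_beaker, clear_vial, gauge above 0.015 m).
It also fails if it takes over 42 s, if anything falls off the work surface, if the arm or the gripper's body presses on something with over 40 N, if the wrist force passes 120 N, or if a joint passes its speed limit or range.

## Working session

There is one attempt and no reset: what is moved stays moved. The work goes in short steps, Python scripts to look and compute and a tool call to move; the robot and the scene stay as the last step left them, time stands still between calls to the robot, and variables do not carry over. Pictures are saved under pics/ and viewed, at most 10 in all, crops included, and the job is handed in when it is done.

Besides the shell and the picture viewer there is one more tool, called after ">>>" by a JSON object that holds its "method" and its "body", one argument or row to a line. carry_out: Moves the arm, as the interface text tells. Its arguments: {"type":"object","properties":{"steps":{"type":"array"},"squeeze":{"type":"number"}},"required":["steps"]}

```bash
mkdir -p pics; python3 - <<'E'
from station import status, vision
import cv2,numpy as np
s=status.read_state();print(s['time_s'],s['tool_pos'],np.round(s['orientation'],3).tolist(),s['width'])
ims=[]
for c in ("top","scene"):
    im=vision.snapshot(c);cv2.imwrite(f"pics/{c}0.png",im[:,:,::-1])
    m=vision.camera_model(c);print(c,np.round(m['camera_matrix'],1).tolist(),np.round(m['R'],3).tolist(),np.round(m['t'],3))
    for q in ("clamp","push_bar","thumb_pad","vial","gauge","small_beaker","clear_vial"):
        print(q,[(round(d['score'],2),[int(v) for v in d['bbox']],np.round(np.argwhere(d['region']).mean(0)[::-1],1).tolist()) for d in vision.masks_of(c,q)[:2]])
E
```

```text
0.0 [0.20406716 0.59019743 0.2304475 ] [[-0.945, 0.327, -0.0], [0.327, 0.945, -0.002], [-0.0, -0.002, -1.0]] 0.08554569552579343
top [[508.6, 0.0, 278.5], [0.0, 508.6, 208.6], [0.0, 0.0, 1.0]] [[0.011, -1.0, -0.008], [-0.987, -0.009, -0.16], [0.16, 0.01, -0.987]] [0.182 0.479 1.002]
clamp [(0.81, [252, 178, 394, 241], [317.3, 209.1]), (0.16, [313, 208, 355, 220], [340.3, 211.2])]
push_bar [(0.63, [294, 173, 360, 235], [327.5, 209.4])]
thumb_pad [(0.75, [313, 202, 355, 218], [338.3, 210.8])]
vial [(0.42, [253, 176, 392, 242], [318.3, 209.4])]
gauge [(0.46, [360, 246, 384, 264], [371.9, 256.9])]
small_beaker [(0.7, [400, 239, 435, 259], [417.9, 248.9]), (0.2, [252, 175, 397, 239], [317.3, 209.0])]
clear_vial [(0.74, [218, 183, 231, 199], [224.3, 192.6])]
scene [[391.0, 0.0, 283.5], [0.0, 391.0, 208.7], [0.0, 0.0, 1.0]] [[0.816, -0.578, 0.0], [-0.407, -0.576, -0.709], [0.41, 0.579, -0.705]] [-0.275  0.353  0.597]
clamp [(0.75, [272, 196, 358, 313], [313.0, 253.5])]
push_bar []
thumb_pad [(0.78, [308, 238, 329, 263], [319.9, 252.9])]
vial [(0.81, [326, 263, 344, 290], [335.3, 275.0])]
gauge [(0.75, [298, 294, 315, 329], [306.7, 311.7]), (0.43, [310, 237, 336, 268], [320.4, 253.4])]
small_beaker [(0.57, [332, 318, 360, 353], [343.6, 334.3])]
clear_vial [(0.64, [266, 177, 279, 199], [270.5, 187.7])]
```

```bash
python3 - <<'E'
import cv2
im=cv2.imread("pics/top0.png")[150:285,200:450]
cv2.imwrite("pics/top0c.png",cv2.resize(im,None,fx=3.2,fy=3.2,interpolation=cv2.INTER_CUBIC))
im=cv2.imread("pics/scene0.png")[165:365,240:400]
cv2.imwrite("pics/scene0c.png",cv2.resize(im,None,fx=3,fy=3,interpolation=cv2.INTER_CUBIC))
E
```

```text
(no output)
```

View pics/top0c.png

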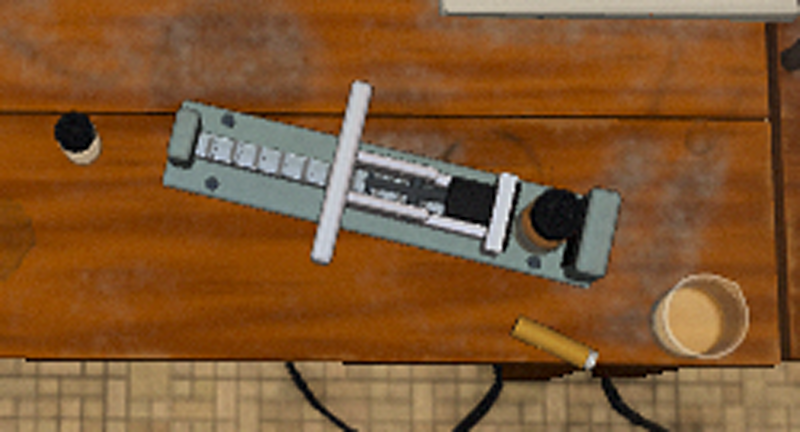

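View pics/scene0c.png

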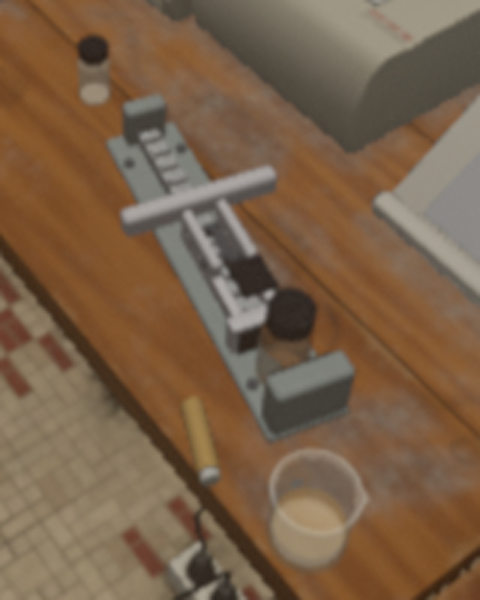

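The top view shows the bar running from about (363,88) to (322,258) in the crop, the black pad at (468,200) and the vial cap at (557,215). The end stop is at (183,138) and the fixed jaw at (598,232). Next I'll turn these into world positions.

```bash
cat > h.py <<'E'
import numpy as np
from station import status, vision
def ray(c,px,z,m=None):
    m=m or vision.camera_model(c); K,R,t=map(np.array,(m['camera_matrix'],m['R'],m['t']))
    d=R.T@np.linalg.inv(K)@[px[0],px[1],1]; o=-R.T@t
    return o+d*(z-o[2])/d[2]
E
python3 - <<'E'
from h import *
P={}
for n,p,z in (("pad",(468,200),.054),("barA",(363,88),.05),("barB",(322,258),.05),("stop",(183,138),.046),("fixed",(598,232),.052),("cap",(557,215),.08),("beaker",(700,316),.059),("gauge",(555,344),.015),("cv",(74,131),.058)):
    P[n]=ray("top",(p[0]/3.2+200,p[1]/3.2+150),z); print(n,np.round(P[n],4))
u=P['stop']-P['fixed'];print("axis len",np.linalg.norm(u[:2]),"ang",np.degrees(np.arctan2(u[1],u[0])))
b=P['barA']-P['barB'];print("bar len",np.linalg.norm(b[:2]),np.degrees(np.arctan2(b[1],b[0])))
print("pad->barmid",np.linalg.norm((P['barA']+P['barB']-2*P['pad'])[:2])/2)
print("pad scene",ray("scene",(319.9,252.9),.052))
E
```

```text
pad [0.4679 0.0497 0.054 ]
barA [0.5404 0.1155 0.05  ]
barB [0.4308 0.1413 0.05  ]
stop [0.5075 0.2302 0.046 ]
fixed [ 0.4487 -0.0318  0.052 ]
cap [ 0.4551 -0.0013  0.08  ]
beaker [ 0.3959 -0.0921  0.059 ]
gauge [ 0.3807 -0.0101  0.015 ]
cv [0.5091 0.2986 0.058 ]
axis len 0.26860579462938045 ang 77.3387647987667
bar len 0.11255612855753716 -13.24358382002085
pad->barmid 0.08061330419198683
pad scene [0.47048776 0.06215528 0.052     ]
```

>>> {"method": "carry_out", "body": {
  "steps": [0,0,1.464,-42.7,-42.3,3,0,0,0,1.464,-42.7,-42.3,3,0,0,0,1.464,-42.7,-42.3,3,0,0,0,1.464,-42.7,-42.3,3,0,0,0,1.464,-42.7,-42.3,3,0,0,0,1.464,-42.7,-42.3,3,0,0,0,1.464,-42.7,-42.3,3,0,0,0,1.464,-42.7,-42.3,3,0,0,0,1.464,-42.7,-42.3,3,0,0,0,1.464,-42.7,-42.3,3,0,0,0,1.464,-42.7,-42.3,3,0,0,0,1.464,-42.7,-42.3,3,0,0,0,1.464,-42.7,-42.3,3,0,0,0,1.464,-42.7,-42.3,3,0,0,0,1.464,-42.7,-42.3,3,0,0,0,1.464,-42.7,-42.3,3,0]
}}

```text
time_s: 2.4
tool_pos: [0.4692, 0.0529, 0.2013]
orientation: [[0.222, 0.975, -0.0], [0.975, -0.222, 0.001], [0.001, -0.0, -1.0]]
wrist_force: [0.7, 0.8, -0.7]
width: -0.0001
finger_force: 0.0
```

```bash
python3 - <<'E'
from h import *
import cv2
s=status.read_state();print(s['time_s'],s['tool_pos'],np.round(s['orientation'],3).tolist(),s['width'],np.round(s['qpos'],1),s['wrist_force'])
m=vision.camera_model("wrist");im=vision.snapshot("wrist");cv2.imwrite("pics/w1.png",im[:,:,::-1])
np.save("wm.npy",m,allow_pickle=True)
for q,z in (("thumb_pad",.054),("push_bar",.05),("vial",.08)):
    for d in vision.masks_of("wrist",q)[:2]:
        c=np.argwhere(d['region']).mean(0)[::-1];print(q,round(d['score'],2),np.round(d['bbox']),c,ray("wrist",c,z,m))
E
```

```text
2.4 [0.46917583 0.05291262 0.20128731] [[0.222, 0.975, -0.0], [0.975, -0.222, 0.001], [0.001, -0.0, -1.0]] -0.00014542185428470094 [-39.3  10.8  31.2 115.7  -6.8  55.2 -17.5] [ 0.72267944  0.78275605 -0.66360725]
thumb_pad 0.88 [269. 127. 294. 210.] [282.85056543 177.70840065] [0.47289309 0.06733681 0.054     ]
push_bar 0.81 [223.  98. 345. 222.] [282.87980672 150.05395611] [0.47887277 0.09366634 0.05      ]
vial 0.85 [268. 221. 297. 254.] [281.99868594 231.89618922] [0.46145277 0.02078709 0.08      ]
```

View pics/w1.png

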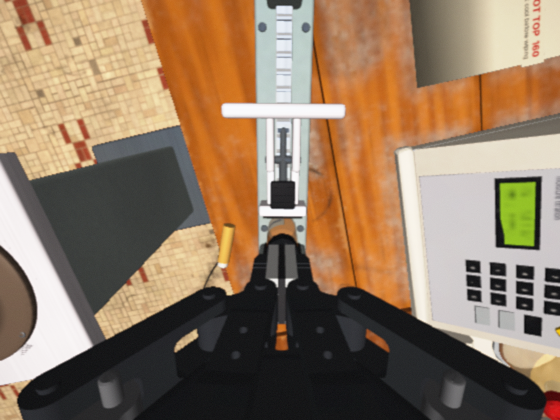

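The wrist view shows the pad at about (283,195), the bar's near face at row 117 from columns 222 to 345, and the jaw plate at row 211. The rail is vertical in the image, so the yaw is right.

```bash
python3 - <<'E'
from h import *
m=np.load("wm.npy",allow_pickle=True).item()
s=status.read_state();T=np.array(s['tool_pos']);R=np.array(s['orientation'])
for n,p,z in (("pad",(283,195),.054),("padfront",(283,209),.054),("padback",(283,181),.054),("barL",(222,116),.05),("barR",(345,117),.05),("barmid",(283.5,117),.05),("stop",(283,6),.046),("capfar",(282,232),.08)):
    X=ray("wrist",p,z,m);print(n,np.round(X,4),"tool",np.round(R.T@(X-T)*100,2))
E
```

```text
pad [0.4691 0.0498 0.054 ] tool [-0.26  0.03 14.74]
padfront [0.4658 0.0352 0.054 ] tool [-1.76  0.03 14.73]
padback [0.4723 0.064  0.054 ] tool [ 1.2   0.02 14.74]
barL [0.4291 0.138  0.05  ] tool [ 7.45 -5.84 15.14]
barR [0.5438 0.111  0.05  ] tool [ 7.37  5.95 15.14]
barmid [0.4863 0.1241 0.05  ] tool [ 7.37  0.06 15.14]
stop [0.5064 0.2154 0.046 ] tool [16.72 -0.02 15.54]
capfar [0.4614 0.0207 0.08  ] tool [-3.27 -0.07 12.13]
```

>>> {"method": "carry_out", "body": {
  "steps": [0,0,0,-0.5,0,4,0,0,0,0,-0.5,0,8,0,0,0,0,-0.5,0,11,0,0,0,0,-0.5,0,13,0,0,0,0,-0.5,0,14,0,0,0,0,-0.5,0,14,0,0,0,0,-0.5,0,14.3,0,0,0,0,-0.5,0,14.6,0,0,0,0,-0.5,0,14.9,0,0,0,0,-0.5,0,15.2,0,0,0,0,-0.5,0,15.4,0,0,0,0,-0.5,0,15.6,0,0,0,0,-0.5,0,15.6,0]
}}

```text
time_s: 3.9
tool_pos: [0.4687, 0.0462, 0.0452]
orientation: [[0.225, 0.974, 0.0], [0.974, -0.225, -0.0], [-0.0, 0.0, -1.0]]
wrist_force: [-0.1, -3.0, 2.8]
width: -0.0002
finger_force: 1.7
```

>>> {"method": "carry_out", "body": {
  "steps": [0,0,0,0,0,0.1,0,0,0,0,0,0.2,0,0,0,0,0,0.3,0,0,0,0,0,0.3,0]
}}

```text
invalid input
```

```bash
python3 - <<'E'
from h import *
import cv2
a=vision.snapshot("scene")[205:325,270:390];b=vision.snapshot("top")[160:280,250:430]
f=lambda x:cv2.resize(x,None,fx=480/120*.6,fy=480/120*.6,interpolation=cv2.INTER_CUBIC)
cv2.imwrite("pics/p2.png",np.hstack([f(a),f(b)])[:,:,::-1])
print(status.read_state()['wrist_force'])
E
```

```text
[ 1.06612973 -3.71143636  3.87398931]
```

View pics/p2.png

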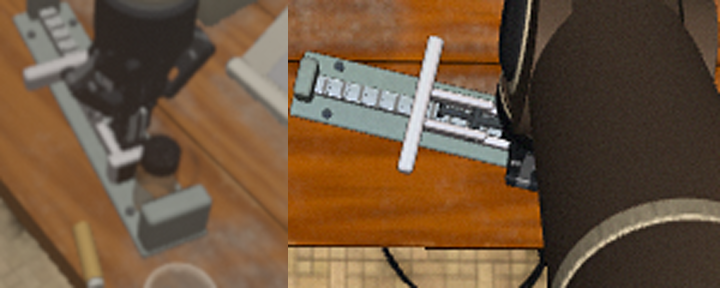

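The picture shows the fingers on the pad, with the jaw plate and vial still in place. The last move was refused, so I'll send it again on its own.

>>> {"method": "carry_out", "body": {
  "steps": [0,0,0,0,0,0.1,0,0,0,0,0,0,0.2,0,0,0,0,0,0.3,0,0,0,0,0,0.3,0]
}}

```text
invalid input
```

>>> {"method": "carry_out", "body": {
  "steps": [0,0,0,0,0,0.1,0,0,0,0,0,0,0.2,0,0,0,0,0,0,0.3,0,0,0,0,0,0,0.3,0]
}}

```text
time_s: 4.4
tool_pos: [0.4691, 0.047, 0.0436]
orientation: [[0.224, 0.975, 0.001], [0.975, -0.224, 0.002], [0.002, 0.001, -1.0]]
wrist_force: [-3.8, -3.1, 22.7]
width: 0.0003
finger_force: 11.7
```

>>> {"method": "carry_out", "body": {
  "steps": [0,0,0,0,0,0.1,0,0,0,0,0,0,0.1,0,0,0,0,0,0,0.1,0]
}}

```text
time_s: 4.7
tool_pos: [0.4692, 0.0473, 0.0432]
orientation: [[0.224, 0.975, 0.002], [0.975, -0.224, 0.002], [0.003, 0.001, -1.0]]
wrist_force: [-6.6, -2.9, 30.5]
width: -0.0001
finger_force: 15.4
```

>>> {"method": "carry_out", "body": {
  "steps": [0,0,0,0,0,-1,0,0,0,0,0,0,-4,0,0,0,0,0,0,-8,0,0,0,0,0,0,-12,0,0,0,0,0,0,-16,0,0,0,0,0,0,-16,0,0,0,0,0,0,-16,0]
}}

```text
time_s: 5.4
tool_pos: [0.4685, 0.0477, 0.2019]
orientation: [[0.223, 0.975, 0.001], [0.975, -0.223, 0.002], [0.002, 0.001, -1.0]]
wrist_force: [-0.9, -0.6, -0.7]
width: -0.0001
finger_force: 0.0
```

```bash
python3 - <<'E'
from h import *
import cv2
s=status.read_state();print(s['time_s'],s['tool_pos'],s['wrist_force'],np.round(s['orientation'],3).tolist())
m=vision.camera_model("wrist");np.save("wm.npy",m,allow_pickle=True);w=vision.snapshot("wrist")[80:260,190:370];a=vision.snapshot("scene")[225:315,280:370]
cv2.imwrite("pics/p3.png",np.hstack([cv2.resize(w,(400,400)),cv2.resize(a,(400,400))])[:,:,::-1])
E
```

```text
5.4 [0.46850115 0.04771171 0.20190022] [-0.86352788 -0.6012194  -0.6638006 ] [[0.223, 0.975, 0.001], [0.975, -0.223, 0.002], [0.002, 0.001, -1.0]]
```

View pics/p3.png

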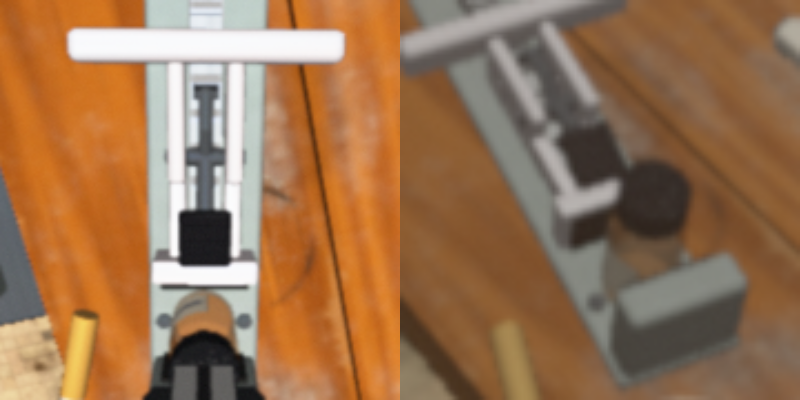

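The pad is down, tilted forward against the jaw plate at crop (205,238), and both the jaw and the vial are unmoved. Next I'll open the fingers to straddle the jaw body and lower them on the bar's -y side.

>>> {"method": "carry_out", "body": {
  "steps": [0,0,0,4.9,0,0,100,0,0,0,4.9,0,0,100,0,0,0,4.9,0,0,100,0,0,0,4.9,0,0,100,0,0,0,4.9,0,0,100,0,0,0,4.9,0,0,100,0,0,0,4.9,0,0,100,0,0,0,4.9,0,4,100,0,0,0,4.9,0,8,100,0,0,0,4.9,0,11,100,0,0,0,4.9,0,11,100]
}}

```text
time_s: 6.6
tool_pos: [0.4769, 0.0934, 0.0883]
orientation: [[0.224, 0.974, -0.006], [0.974, -0.224, -0.003], [-0.004, -0.005, -1.0]]
wrist_force: [-1.4, 0.7, -0.3]
width: 0.0855
finger_force: 0.0
```

```bash
python3 - <<'E'
from h import *
import cv2
s=status.read_state();print(s['time_s'],s['tool_pos'],s['wrist_force'],s['width'],np.round(s['orientation'],3).tolist())
w=vision.snapshot("wrist");a=vision.snapshot("scene")[165:325,230:390]
cv2.imwrite("pics/p4.png",np.hstack([cv2.resize(w,(480,360)),cv2.resize(a,(320,360))])[:,:,::-1])
E
```

```text
6.6 [0.47690414 0.09344607 0.08830995] [-1.44857869  0.72788608 -0.25132577] 0.08547038149438534 [[0.224, 0.974, -0.006], [0.974, -0.224, -0.003], [-0.004, -0.005, -1.0]]
```

View pics/p4.png

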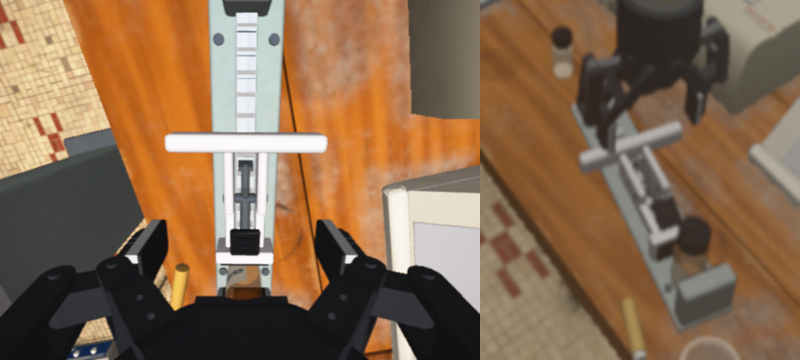

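The fingers straddle the jaw body symmetrically, 3.2 cm in front of the bar face. I'll go down and then push.

>>> {"method": "carry_out", "body": {
  "steps": [0,0,0,0,0,2,100,0,0,0,0,0,4,100,0,0,0,0,0,5.5,100,0,0,0,0,0,6.8,100,0,0,0,0,0,6.8,100,0,0,0,0,0,6.8,100]
}}

```text
time_s: 7.3
tool_pos: [0.4802, 0.0944, 0.0242]
orientation: [[0.224, 0.975, 0.001], [0.975, -0.224, 0.001], [0.001, 0.001, -1.0]]
wrist_force: [0.1, 0.6, 0.6]
width: 0.0856
finger_force: 0.0
```

>>> {"method": "carry_out", "body": {
  "steps": [0,0,0,0.7,0,0,100,0,0,0,1.4,0,0,100,0,0,0,2.0,0,0,100,0,0,0,2.5,0,0,100,0,0,0,3.0,0,0,100,0,0,0,3.0,0,0,100]
}}

```text
time_s: 7.9
tool_pos: [0.4864, 0.124, 0.0233]
orientation: [[0.224, 0.975, 0.0], [0.975, -0.224, -0.0], [0.0, 0.0, -1.0]]
wrist_force: [0.5, -0.9, 0.1]
width: 0.0857
finger_force: 0.0
```

>>> {"method": "carry_out", "body": {
  "steps": [0,0,0,0.7,0,0,100,0,0,0,1.4,0,0,100,0,0,0,2.1,0,0,100]
}}

```text
time_s: 8.2
tool_pos: [0.491, 0.1442, 0.0233]
orientation: [[0.225, 0.974, -0.0], [0.974, -0.225, -0.0], [-0.0, 0.0, -1.0]]
wrist_force: [0.3, -4.0, 1.7]
width: 0.0855
finger_force: 2.2
```

```bash
python3 - <<'E'
from h import *
import cv2
s=status.read_state();print(s['time_s'],s['tool_pos'],s['wrist_force'],s['width'])
w=vision.snapshot("wrist");a=vision.snapshot("scene")[165:325,230:390]
cv2.imwrite("pics/p5.png",np.hstack([cv2.resize(w,(480,360)),cv2.resize(a,(320,360))])[:,:,::-1])
E
```

```text
8.2 [0.49102832 0.14422851 0.02327154] [ 0.30260957 -3.97896798  1.73403248] 0.08553054278419789
```

View pics/p5.png

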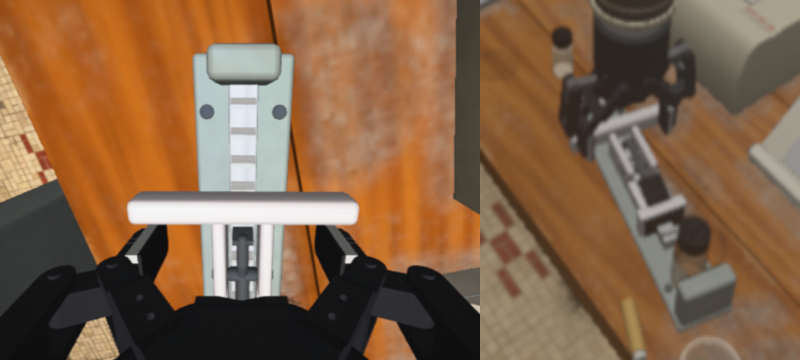

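The bar is moving with the fingers at 4 N, and the jaw is clear of the vial. I'll keep pushing.

>>> {"method": "carry_out", "body": {
  "steps": [0,0,0,0.7,0,0,100,0,0,0,1.4,0,0,100,0,0,0,2.1,0,0,100,0,0,0,2.8,0,0,100,0,0,0,3.5,0,0,100,0,0,0,4.2,0,0,100,0,0,0,4.7,0,0,100,0,0,0,5.1,0,0,100,0,0,0,5.3,0,0,100,0,0,0,5.3,0,0,100]
}}

```text
time_s: 9.3
tool_pos: [0.5028, 0.1963, 0.0233]
orientation: [[0.223, 0.975, 0.0], [0.975, -0.223, 0.0], [0.0, 0.0, -1.0]]
wrist_force: [1.2, -2.7, 0.1]
width: 0.0849
finger_force: 0.8
```

>>> {"method": "carry_out", "body": {
  "steps": [0,0,0,0.2,0,0,100,0,0,0,0.4,0,0,100,0,0,0,0.4,0,0,100]
}}

```text
time_s: 9.6
tool_pos: [0.5034, 0.199, 0.0233]
orientation: [[0.225, 0.974, -0.001], [0.974, -0.225, -0.001], [-0.001, -0.001, -1.0]]
wrist_force: [-0.4, -5.9, 1.5]
width: 0.0855
finger_force: 2.7
```

>>> {"method": "carry_out", "body": {
  "steps": [0,0,0,0.2,0,0,100,0,0,0,0.3,0,0,100,0,0,0,0.4,0,0,100,0,0,0,0.4,0,0,100]
}}

```text
time_s: 10.0
tool_pos: [0.5034, 0.1992, 0.0231]
orientation: [[0.227, 0.974, -0.003], [0.974, -0.227, -0.004], [-0.005, -0.002, -1.0]]
wrist_force: [-4.2, -15.2, 7.6]
width: 0.0858
finger_force: 8.0
```

The TCP has stopped advancing and the force has risen to 15 N, right where the end stop was predicted. I'll hold briefly, then back off and rise.

>>> {"method": "carry_out", "body": {
  "steps": [0,0,0,0.2,0,0,100,0,0,0,0.2,0,0,100,0,0,0,0.2,0,0,100,0,0,0,-1,0,0,100,0,0,0,-2.5,0,0,100,0,0,0,-2.5,0,0,100,0,0,0,-2.5,0,-3,100,0,0,0,-2.5,0,-7,100,0,0,0,-2.5,0,-11,100,0,0,0,-2.5,0,-15,100,0,0,0,-2.5,0,-15,100,0,0,0,-2.5,0,-15,100,0,0,0,-2.5,0,-15,100]
}}

```text
time_s: 11.3
tool_pos: [0.4982, 0.1796, 0.1724]
orientation: [[0.223, 0.975, -0.001], [0.975, -0.223, 0.0], [-0.0, -0.001, -1.0]]
wrist_force: [0.8, 0.1, -0.1]
width: 0.0857
finger_force: 0.0
```

```bash
python3 - <<'E'
from h import *
import cv2
s=status.read_state();print(s['time_s'],s['tool_pos'],s['wrist_force'])
w=vision.snapshot("wrist");a=vision.snapshot("scene")[165:365,230:400]
cv2.imwrite("pics/p6.png",np.hstack([cv2.resize(w,(480,360)),cv2.resize(a,(320,376))[:360]])[:,:,::-1])
E
```

```text
11.3 [0.49819355 0.17963557 0.17244537] [ 0.83767632  0.05269152 -0.05161019]
```

View pics/p6.png

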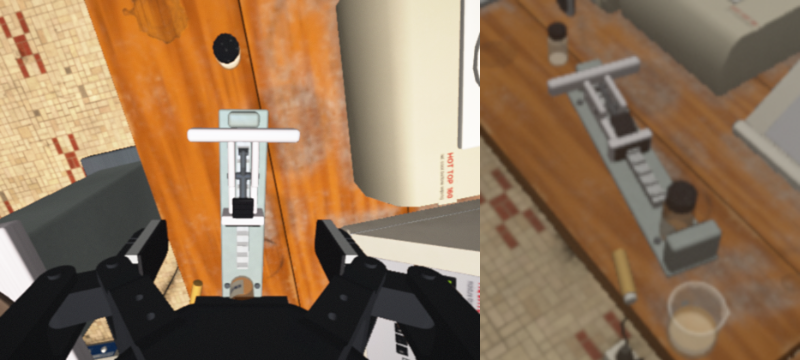

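The bar stands against the end stop at about (243,130). The vial is upright, and the beaker, gauge and clear vial are where they were. The arm is clear of everything.

```bash
python3 -c "
from station import ticket
print(ticket.sign_off())"
```

```text
the job is handed in; nothing more can be done
None
```

The release is pressed fully down, the jaw stands against its end stop, the vial is still upright in place with nothing else visibly moved, and the job was handed in at about 11 s (no verdict was returned).

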